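# Finish the packing crib

### The job

A crib of wooden packing slats, on which a heavy part is to be set down, is half built: two parallel slats lie at the bottom and a single slat lies across them near one end. Lay one of the three loose slats beside that single slat, parallel to it and equally far from the other end of the bottom slats, then lay the other two crosswise on top, each straight above one of the bottom slats, so that the tower is square with its ends even. Set every slat down without dropping it, leave the three slats of the crib where they lie, and do not disturb the other things on the bench.

Things in the scene. Friction and masses are not known exactly. Their poses are not given: they have to be found in the camera images.
- bottom_slat_1: brown hardwood slat with red-painted ends, 30 mm wide, 20 mm high and 150 mm long, 0.05 to 0.09 kg; origin at the centre of its underside, y along its length, z up. Lies on the bench (z = 0) as one of the two bottom slats of the crib. The crib occupies the +x side of this slat's frame: its centre is at about x = +50 mm, y = 0
- bottom_slat_2: brown hardwood slat with red-painted ends, 30 mm wide, 20 mm high and 150 mm long, 0.05 to 0.09 kg; origin at the centre of its underside, y along its length, z up. The other bottom slat, parallel to the first, 97 to 103 mm from it between centre lines, ends even
- middle_slat: brown hardwood slat with red-painted ends, 30 mm wide, 20 mm high and 150 mm long, 0.05 to 0.09 kg; origin at the centre of its underside, y along its length, z up. The single slat of the second layer, lying across both bottom slats with its underside at z = 20 mm, its centre line at y = -47 to -53 mm in bottom_slat_1's frame; its mate belongs at y = about +50 mm
- loose_slat_1: brown hardwood slat with red-painted ends, 30 mm wide, 20 mm high and 150 mm long, 0.05 to 0.09 kg; origin at the centre of its underside, y along its length, z up. Lies free on the bench; any of the three may go to any place
- loose_slat_2: brown hardwood slat with red-painted ends, 30 mm wide, 20 mm high and 150 mm long, 0.05 to 0.09 kg; origin at the centre of its underside, y along its length, z up. Lies free on the bench; any of the three may go to any place
- loose_slat_3: brown hardwood slat with red-painted ends, 30 mm wide, 20 mm high and 150 mm long, 0.05 to 0.09 kg; origin at the centre of its underside, y along its length, z up. Lies free on the bench; any of the three may go to any place
- torch: dark grey torch lying down, 33 x 111 x 33 mm, bystander; origin under its centre
- bolt: steel bolt standing upright on its head, 21 x 18 mm and 63 mm tall, bystander; origin under its centre, z up
- brass_drift: brass drift (round rod) lying down, 19 x 132 x 19 mm, bystander; origin under its centre

How it is judged:
At the end, for the whole second after the job is handed in: All slats at rest, level: a loose slat in layer two, square to 0.17 rad, within 18 mm each way of x = y = 50 mm in bottom_slat_1's frame; the others in layer three, above the bottom slats to 15 mm sideways, 20 mm lengthwise, 0.17 rad; heights to 4 mm; started slats moved under 15 mm (((height (world z) of loose_slat_1 between 0.016 and 0.024 m and x of loose_slat_1 in the frame of bottom_slat_1 between 0.032 and 0.068 m and y of loose_slat_1 in the frame of bottom_slat_1 between 0.032 and 0.068 m and angle between the y axis of loose_slat_1 and the y axis of bottom_slat_1, either way round above 1.4 rad and height (world z) of loose_slat_2 between 0.036 and 0.044 m and x of loose_slat_2 in the frame of bottom_slat_1 between -0.015 and 0.015 m and y of loose_slat_2 in the frame of bottom_slat_1 between -0.02 and 0.02 m and angle between the y axis of each of loose_slat_2, loose_slat_3 and the y axis of bottom_slat_1, either way round below 0.17 rad and height (world z) of loose_slat_3 between 0.036 and 0.044 m and x of loose_slat_3 in the frame of bottom_slat_2 between -0.015 and 0.015 m and y of loose_slat_3 in the frame of bottom_slat_2 between -0.02 and 0.02 m) or (height (world z) of loose_slat_1 between 0.016 and 0.024 m and x of loose_slat_1 in the frame of bottom_slat_1 between 0.032 and 0.068 m and y of loose_slat_1 in the frame of bottom_slat_1 between 0.032 and 0.068 m and angle between the y axis of loose_slat_1 and the y axis of bottom_slat_1, either way round above 1.4 rad and height (world z) of loose_slat_3 between 0.036 and 0.044 m and x of loose_slat_3 in the frame of bottom_slat_1 between -0.015 and 0.015 m and y of loose_slat_3 in the frame of bottom_slat_1 between -0.02 and 0.02 m and angle between the y axis of each of loose_slat_3, loose_slat_2 and the y axis of bottom_slat_1, either way round below 0.17 rad and height (world z) of loose_slat_2 between 0.036 and 0.044 m and x of loose_slat_2 in the frame of bottom_slat_2 between -0.015 and 0.015 m and y of loose_slat_2 in the frame of bottom_slat_2 between -0.02 and 0.02 m) or (height (world z) of loose_slat_2 between 0.016 and 0.024 m and x of loose_slat_2 in the frame of bottom_slat_1 between 0.032 and 0.068 m and y of loose_slat_2 in the frame of bottom_slat_1 between 0.032 and 0.068 m and angle between the y axis of loose_slat_2 and the y axis of bottom_slat_1, either way round above 1.4 rad and height (world z) of loose_slat_1 between 0.036 and 0.044 m and x of loose_slat_1 in the frame of bottom_slat_1 between -0.015 and 0.015 m and y of loose_slat_1 in the frame of bottom_slat_1 between -0.02 and 0.02 m and angle between the y axis of each of loose_slat_1, loose_slat_3 and the y axis of bottom_slat_1, either way round below 0.17 rad and height (world z) of loose_slat_3 between 0.036 and 0.044 m and x of loose_slat_3 in the frame of bottom_slat_2 between -0.015 and 0.015 m and y of loose_slat_3 in the frame of bottom_slat_2 between -0.02 and 0.02 m) or (height (world z) of loose_slat_2 between 0.016 and 0.024 m and x of loose_slat_2 in the frame of bottom_slat_1 between 0.032 and 0.068 m and y of loose_slat_2 in the frame of bottom_slat_1 between 0.032 and 0.068 m and angle between the y axis of loose_slat_2 and the y axis of bottom_slat_1, either way round above 1.4 rad and height (world z) of loose_slat_3 between 0.036 and 0.044 m and x of loose_slat_3 in the frame of bottom_slat_1 between -0.015 and 0.015 m and y of loose_slat_3 in the frame of bottom_slat_1 between -0.02 and 0.02 m and angle between the y axis of each of loose_slat_3, loose_slat_1 and the y axis of bottom_slat_1, either way round below 0.17 rad and height (world z) of loose_slat_1 between 0.036 and 0.044 m and x of loose_slat_1 in the frame of bottom_slat_2 between -0.015 and 0.015 m and y of loose_slat_1 in the frame of bottom_slat_2 between -0.02 and 0.02 m) or (height (world z) of loose_slat_3 between 0.016 and 0.024 m and x of loose_slat_3 in the frame of bottom_slat_1 between 0.032 and 0.068 m and y of loose_slat_3 in the frame of bottom_slat_1 between 0.032 and 0.068 m and angle between the y axis of loose_slat_3 and the y axis of bottom_slat_1, either way round above 1.4 rad and height (world z) of loose_slat_1 between 0.036 and 0.044 m and x of loose_slat_1 in the frame of bottom_slat_1 between -0.015 and 0.015 m and y of loose_slat_1 in the frame of bottom_slat_1 between -0.02 and 0.02 m and angle between the y axis of each of loose_slat_1, loose_slat_2 and the y axis of bottom_slat_1, either way round below 0.17 rad and height (world z) of loose_slat_2 between 0.036 and 0.044 m and x of loose_slat_2 in the frame of bottom_slat_2 between -0.015 and 0.015 m and y of loose_slat_2 in the frame of bottom_slat_2 between -0.02 and 0.02 m) or (height (world z) of loose_slat_3 between 0.016 and 0.024 m and x of loose_slat_3 in the frame of bottom_slat_1 between 0.032 and 0.068 m and y of loose_slat_3 in the frame of bottom_slat_1 between 0.032 and 0.068 m and angle between the y axis of loose_slat_3 and the y axis of bottom_slat_1, either way round above 1.4 rad and height (world z) of loose_slat_2 between 0.036 and 0.044 m and x of loose_slat_2 in the frame of bottom_slat_1 between -0.015 and 0.015 m and y of loose_slat_2 in the frame of bottom_slat_1 between -0.02 and 0.02 m and angle between the y axis of each of loose_slat_2, loose_slat_1 and the y axis of bottom_slat_1, either way round below 0.17 rad and height (world z) of loose_slat_1 between 0.036 and 0.044 m and x of loose_slat_1 in the frame of bottom_slat_2 between -0.015 and 0.015 m and y of loose_slat_1 in the frame of bottom_slat_2 between -0.02 and 0.02 m)) and linear speed of each of bottom_slat_1, bottom_slat_2, middle_slat, loose_slat_1, loose_slat_2, loose_slat_3 below 0.01 m/s and angle between each of bottom_slat_1, bottom_slat_2, middle_slat, loose_slat_1, loose_slat_2, loose_slat_3's own z axis and vertical below 0.06 rad and distance of each of bottom_slat_1, bottom_slat_2, middle_slat from where it was at the start of the episode below 0.015 m); the robot touches nothing.
It fails at once if a loose slat is let fall or thrown (faster than 0.5 m/s, about 13 mm of free fall, while the fingers do not hold it) ((linear speed of loose_slat_1 above 0.5 m/s and contact force between the fingers and loose_slat_1 below 0.05 N) or (linear speed of loose_slat_2 above 0.5 m/s and contact force between the fingers and loose_slat_2 below 0.05 N) or (linear speed of loose_slat_3 above 0.5 m/s and contact force between the fingers and loose_slat_3 below 0.05 N)).
It fails at once if the torch, bolt or brass drift is pushed more than 25 mm or tipped over (distance of any of torch, bolt, brass_drift from where it was at the start of the episode above 0.025 m or angle between bolt's own z axis and vertical above 0.5 rad).
It also fails if it takes over 64 s, if anything falls off the work surface, if the arm or the gripper's body presses on something with over 40 N, if the wrist force passes 120 N, or if a joint passes its speed limit or range.

### The arm

A 6-joint arm with a two-finger parallel gripper is mounted at the origin on a cart in front of the work surface, level with it; the furniture and walls round the work are solid. World frame = base frame: x ahead of the robot, y to its left, z up, the work surface at z = 0. Lengths are in m, angles in rad, forces in N, time in s.
With the tool pointing down it reaches from about 0.35 to 0.775 m from the base axis. Payload 7.3 kg.
Tool frame: the origin (TCP) lies midway between the tips of the shut fingers; the grasp point (between the pads) lies 19 mm behind it (env.hold_point_z is the distance from the TCP to the grasp point, in m); z points along the fingers, y is the line along which they close (so a half turn about z gives the same grasp; the last joint's range is limited). The gripper opens to 92 mm and grips with 3 to 60 N. Pads are 19 mm wide; open, the fingers measure 130 mm over their backs; the gripper's body (75 mm by 190 mm) begins 47 mm behind the grasp point.
Start: joints at [1.035, 0.342, 1.524, -0, 1.275, -0.146], TCP at [0.199, 0.486, 0.227] pointing down, gripper open.
Joint ranges: [-2.53, 2.53], [-0.77, 2.02], [0.04, 2.7], [-1, 4.14], [0.28, 2.66], [-3.11, 3.11]. Speed limits (rad/s): [2.57, 2.57, 3.14, 3.14, 3.14, 3.14].

### API

Orientations are given as [roll, pitch, yaw] about the fixed x, y, z axes, in that order (R = Rz(yaw) Ry(pitch) Rx(roll)).
In Python, from rig import observe, snapshot, ticket, env gives the robot as it stands.
- The arm moves only by the shell command python3 -m jog 'ROWS' [OPENING] [FORCE]. ROWS is a JSON object of lists of equal length, an entry for each row: "offset": the shift along the tool's x, y, z as a fraction of full scale, a list of three; "yaw": the turn about the tool's z as a fraction of full scale. A call has 1 to 8 rows; each row shifts and turns the commanded pose from where the row before left it, along the tool's axes as they then stand; what a row does not reach is not made up. Full scale, the value 1, is 0.06 m for a shift and 10 degrees for a turn. A row lasts 1/8 s, in which the tool goes at most 62.5 mm and 10.7 degrees, less where a joint would pass 70% of its speed; a pose out of reach is approached as far as the arm can. A call with a number of a shift or a turn outside -1 to 1 is refused whole. A call with a gripper value outside its range is refused whole. OPENING is the opening, from -1 (shut) to 1 (fully open), set as the call begins (- or left out, the last holds). The fingers move at their own pace and stop on an object; FORCE is the grip in N (left out, the last holds). Time passes only in rows, so rows that do not move let the fingers close. It gives the time, the measured TCP pose, the force, the opening and the grip force at its end, in the units of the state.
- observe(): the state, without advancing time (a new reading comes with each control period).
- snapshot(name): name is "scene" or "top"; returns a dict with "img" (400x640x3 uint8, red, green, blue), "range_z" (400x640 float32, m along the optical axis (not along the pixel's ray), 0 where there is no reading), "fov_y" (degrees; the focal length in pixels is half the picture's height over the tangent of half this angle, whatever the lens; pixels are square), "cx", "cy" (the principal point, pixels), "k1" (the pictures are not rectified: a ray, as slopes to the right and down, at radius r is drawn at 1 + k1 r^2 times it, then the intrinsics apply), "extrinsics" (4x4, takes a point from camera to world coordinates). Camera axes: x right, y down, z forward; pixel columns grow to the right and rows downward; lengths in m; the calibration is good to about 2 mm. A picture is of the moment at which its call begins.
- ticket.finish_job(): hands the job in; it is judged then, once.
The state is a dict: "clock": time; "joint_pos": joint angles; "qd": joint speeds; "tau": joint torques, N m; "tool_pos": TCP position; "ee_rot": TCP orientation; "wrist_force": force on the tool from outside, world axes, zero at the start; "moment": the same for the moment, N m; "gripper_width": finger opening in m; "grasp_force": force on a finger pad.
Only numpy, scipy, OpenCV 4.12 (cv2) and the standard library are available. Lean on these libraries where they do the work, as an engineer would, in place of code of your own. Each camera call takes 0.05 s, during which the arm holds its last target. There are 200 camera calls.

## Working session

There is one attempt and no reset: what is moved stays moved. The work goes in short steps, Python scripts to look and compute and a shell command to move; the robot and the scene stay as the last step left them, time stands still between calls to the robot, and variables do not carry over. Pictures are saved under pics/ and viewed, at most 10 in all, crops included, and the job is handed in when it is done.

```bash
mkdir -p pics; ls
python3 - <<'E'
from rig import observe, snapshot, ticket, env
import cv2,numpy as np
print(observe()); print(env.hold_point_z)
for n in("scene","top"):
    s=snapshot(n); cv2.imwrite(f"pics/{n}0.png",s["img"][:,:,::-1]); np.savez(f"{n}0.npz",**s)
    print(n,s["fov_y"],s["cx"],s["cy"],s["k1"],np.round(s["extrinsics"],4).tolist())
E
```

```text
pics
{'clock': 0.0, 'joint_pos': array([ 1.03501886e+00,  3.42742233e-01,  1.52503080e+00,  7.17094145e-06,
        1.27539102e+00, -1.45996209e-01]), 'qd': array([ 0.00092417,  0.00101012, -0.00021418,  0.00011299,  0.00119826,
        0.00046544]), 'tau': array([ 1.31498462e-03, -4.31244099e+01, -2.44220674e+01,  7.19234138e-02,
        5.59836463e-02, -1.52170383e-04]), 'tool_pos': array([0.19925602, 0.48527354, 0.22603003]), 'ee_rot': array([-3.14003897e+00, -2.35387617e-04,  2.75180912e+00]), 'wrist_force': array([ 0.1240488 ,  0.26432832, -0.77343015]), 'moment': array([ 0.01170954, -0.03802753,  0.01345967]), 'grasp_force': 0.0, 'gripper_width': 0.09184503477807597}
0.0188
scene 50.98605684592133 320.83093602239865 200.015813797354 -0.08240586218925693 [[0.7043, -0.2623, 0.6596, -0.159], [-0.7098, -0.2679, 0.6514, -0.714], [0.0059, -0.927, -0.3749, 0.4612], [0.0, 0.0, 0.0, 1.0]]
top 44.183994488623725 310.9874985652684 208.79174680646756 -0.0690010143591017 [[0.0192, -0.9962, 0.085, 0.3943], [-0.9998, -0.0201, -0.0094, -0.0113], [0.0111, -0.0848, -0.9963, 1.4653], [0.0, 0.0, 0.0, 1.0]]
```

View pics/top0.png

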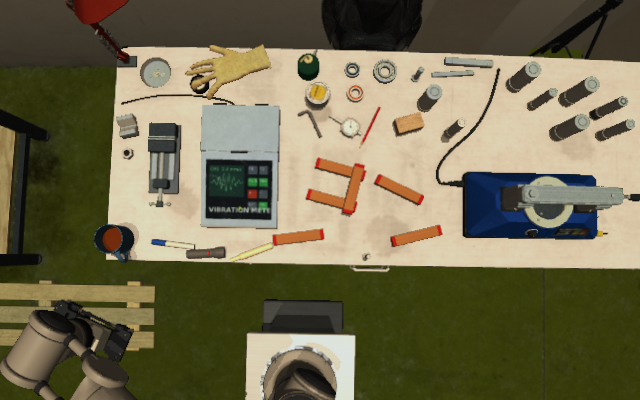

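View pics/scene0.png

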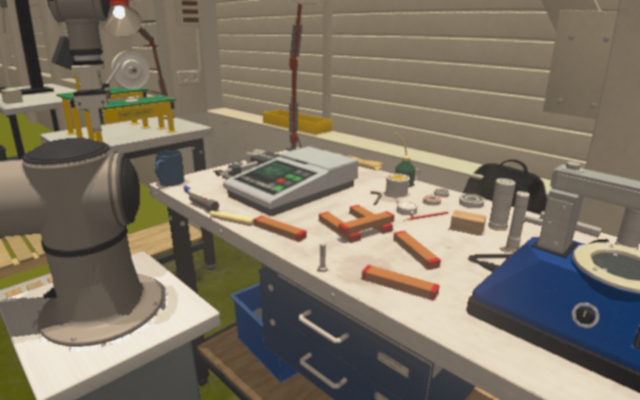

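The top view shows the crib around px (338,187), with its cross slat at (354,188). The loose slats are at (298,237), (400,190) and (416,236). The bolt is at (365,257), the torch at (206,253), and the drift at (252,253), touching distance from the first loose slat. The scene view agrees.

```bash
cat > h.py <<'E'
import numpy as np, cv2
def cloud(s):
    """world xyz for every pixel from range image, + mask of slat colour"""
    h,w=s["range_z"].shape; f=h/2/np.tan(np.radians(float(s["fov_y"]))/2)
    K=np.array([[f,0,float(s["cx"])],[0,f,float(s["cy"])],[0,0,1]])
    v,u=np.mgrid[:h,:w].astype(float)
    r=cv2.undistortPoints(np.stack([u,v],-1).reshape(-1,1,2),K,np.array([float(s["k1"]),0,0,0])).reshape(h,w,2)
    z=s["range_z"]; E=s["extrinsics"]
    P=np.dstack([r*z[...,None],z])@E[:3,:3].T+E[:3,3]
    hsv=cv2.cvtColor(s["img"],cv2.COLOR_RGB2HSV)
    m=((hsv[...,0]<16)|(hsv[...,0]>172))&(hsv[...,1]>130)&(hsv[...,2]>70)&(z>0)
    return P,m
def slats(s,zlo,zhi,box=(.25,.8,-.4,.4),minpx=60):
    """components of slat-coloured points with top height in [zlo,zhi]: centre, long-axis yaw, size, median z"""
    P,m=cloud(s)
    m=m&(P[...,2]>zlo)&(P[...,2]<zhi)&(P[...,0]>box[0])&(P[...,0]<box[1])&(P[...,1]>box[2])&(P[...,1]<box[3])
    n,l=cv2.connectedComponents(m.astype(np.uint8),connectivity=4); out=[]
    for i in range(1,n):
        p=P[l==i]
        if len(p)<minpx: continue
        c,(a,b),t=cv2.minAreaRect((p[:,:2]*1000).astype(np.float32))
        if a<b: a,b,t=b,a,t+90
        vu=np.argwhere(l==i).mean(0)
        out.append((np.round(c,1),round((t+90)%180-90,1),(round(a,1),round(b,1)),round(float(np.median(p[:,2]))*1000,1),vu[::-1].round(),len(p)))
    return out
E
python3 - <<'E'
from h import *
for n in("top","scene"):
    s=dict(np.load(n+"0.npz"))
    for lo,hi in((.008,.03),(.031,.055)):
        print(n,lo)
        for o in slats(s,lo,hi): print(*o)
E
```

```text
top 0.008
[644.4 -89.8] 76.0 (109.3, 30.7) 20.2 [334. 167.] 374
[ 582.3 -285.1] 65.4 (149.2, 30.5) 20.6 [399. 189.] 507
[550.1 -65.9] 75.4 (110.3, 29.6) 20.0 [325. 198.] 379
[ 444.8 -333.7] -75.4 (143.2, 29.5) 20.7 [415. 236.] 468
[435.   12.3] -81.6 (146.8, 28.5) 20.0 [298. 237.] 489
top 0.031
[ 578.6 -145.1] -13.8 (149.4, 30.3) 40.7 [353. 188.] 516
scene 0.008
[642.4 -73. ] 72.7 (72.5, 27.1) 18.6 [361. 211.] 109
[547.5 -55. ] 76.0 (85.5, 27.2) 18.4 [331. 219.] 140
[428.1  11.9] -79.9 (146.4, 28.8) 20.3 [281. 226.] 342
[ 523.9 -149.4] -13.4 (26.5, 12.9) 19.4 [354. 235.] 60
[ 576.7 -284.4] 67.1 (146.6, 29.0) 20.2 [417. 247.] 398
[ 440.9 -334.6] -75.0 (141.3, 28.3) 20.0 [398. 278.] 567
scene 0.031
[ 573.  -143.8] -13.4 (147.5, 32.8) 40.2 [364. 220.] 340
```

Depth agrees in both views: loose and bottom slat tops at 20 mm, middle slat top at 40 mm. So bottom slat 1 is centred at about (545,-85) mm with its axis at 76°, and bottom slat 2 at about (640,-109).

```bash
cat > go.py <<'E'
import sys,numpy as np
from rig import observe
from scipy.spatial.transform import Rotation as R
# usage: go.py x y z(mm) axis_deg : turn needed (units), then total tool-frame offset (units) after that turn
x,y,z,a=map(float,sys.argv[1:]); o=observe(); yaw=np.degrees(o["ee_rot"][2])
d=(a-yaw+90)%180-90
dw=np.array([x,y,z])/1000-o["tool_pos"]; n=R.from_euler("xyz",[np.pi,0,np.radians(yaw+d)])
print("t",round(float(o["clock"]),2),"pos",np.round(o["tool_pos"]*1000,1),"yaw",round(yaw,1),"turn",round(-d/10,2),"offset",np.round(n.inv().apply(dw)/.06,3),"w",round(o["gripper_width"]*1000,1),"F",np.round(o["wrist_force"],1),"g",round(o["grasp_force"],1))
E
python3 go.py 433 12 100 98.4
python3 - <<'E'
from h import *
s=dict(np.load("top0.npz")); P,m=cloud(s)
for r in((210,230,262,276),(240,262,358,372)):
    q=P[r[0]:r[1],r[2]:r[3]].reshape(-1,3); q=q[q[:,2]>.012]; print(np.round([q.min(0),q.max(0)],3))
E
```

```text
t 0.1 pos [199.3 485.3 226.1] yaw 157.7 turn 5.93 offset [-8.373  2.701  2.102] w 91.7 F [-0.5 -0.1  0. ] g 0.0
[[ 0.394 -0.011  0.043]
 [ 0.508  0.115  1.465]]
[[ 0.376 -0.192  0.012]
 [ 0.391 -0.183  0.068]]
```

```bash
python3 -m jog '{"offset":[[0,0,0],[0,0,0],[0,0,0],[0,0,0],[0,0,0],[0,0,0]],"yaw":[1,1,1,1,1,0.93]}' 0.2 20 && python3 -m jog '{"offset":[[-0.84,0.27,0],[-0.84,0.27,0],[-0.84,0.27,0],[-0.84,0.27,0],[-0.84,0.27,0.2],[-0.84,0.27,0.3],[-0.84,0.27,0.5],[-0.84,0.27,0.5]],"yaw":[0,0,0,0,0,0,0,0]}' && python3 go.py 433 12 3 98.4
```

```text
clock: 0.85
tool_pos: [0.1993, 0.4854, 0.2263]
ee_rot: [-3.141, 0.001, 1.711]
wrist_force: [-0.3, 0.9, -0.5]
gripper_width: 0.0551
grasp_force: 0.0
clock: 1.85
tool_pos: [0.387, 0.104, 0.136]
ee_rot: [3.141, -0.0, 1.717]
wrist_force: [1.6, 0.3, 0.6]
gripper_width: 0.055
grasp_force: 0.0
t 1.85 pos [387. 104. 136.] yaw 98.4 turn -0.0 offset [-1.628  0.535  2.217] w 55.0 F [1.6 0.3 0.6] g 0.0
```

```bash
python3 -m jog '{"offset":[[-0.8,0.27,0],[-0.8,0.27,0],[0,0,0.5],[0,0,0.5],[0,0,0.3],[0,0,0.3],[0,0,0]],"yaw":[0,0,0,0,0,0,0]}' && python3 go.py 433 12 3 98.4
```

```text
clock: 2.72
tool_pos: [0.4313, 0.0155, 0.0397]
ee_rot: [-3.138, -0.001, 1.717]
wrist_force: [0.2, -0.7, 0.8]
gripper_width: 0.0548
grasp_force: 0.0
t 2.73 pos [431.3  15.5  39.7] yaw 98.4 turn -0.0 offset [-0.061  0.019  0.611] w 54.8 F [ 0.2 -0.7  0.8] g 0.0
```

```bash
python3 -m jog '{"offset":[[-0.06,0.02,0.2],[0,0,0.2],[0,0,0.2],[0,0,0]],"yaw":[0,0,0,0]}' && python3 -m jog '{"offset":[[0,0,0],[0,0,0],[0,0,0],[0,0,0],[0,0,0]],"yaw":[0,0,0,0,0]}' -1 25 && python3 -m jog '{"offset":[[0,0,-0.3],[0,0,-0.5],[0,0,-0.5],[0,0,-0.5],[0,0,0]],"yaw":[0,0,0,0,0]}' && python3 go.py 603 -48.5 80 -14
```

```text
clock: 3.22
tool_pos: [0.4334, 0.0121, 0.0038]
ee_rot: [-3.14, -0.001, 1.717]
wrist_force: [-0.5, -0.8, 1.3]
gripper_width: 0.055
grasp_force: 0.0
clock: 3.85
tool_pos: [0.4344, 0.012, 0.005]
ee_rot: [3.141, 0.0, 1.717]
wrist_force: [-0.1, 1.8, 4.2]
gripper_width: 0.0298
grasp_force: 25.0
clock: 4.47
tool_pos: [0.4353, 0.0118, 0.1143]
ee_rot: [3.137, 0.001, 1.717]
wrist_force: [-0.0, 0.1, -0.7]
gripper_width: 0.0298
grasp_force: 25.0
t 4.47 pos [435.3  11.8 114.3] yaw 98.4 turn -6.76 offset [-2.954 -0.299  0.572] w 29.8 F [-0.   0.1 -0.7] g 25.0
```

Run:
```python
from rig import snapshot
from h import *
for n in("top","scene"):
    s=snapshot(n)
    print(n)
    for o in slats(s,.07,.15,minpx=25): print(*o)
    cv2.imwrite(f"pics/{n}1.png",s["img"][:,:,::-1])
```

```text
top
[551.8 144.1] 1.3 (23.6, 23.3) 73.4 [252. 193.] 59
scene
[422.6  70.4] -71.5 (33.0, 31.4) 126.4 [258. 179.] 53
[437.6 -34.7] -84.9 (54.7, 27.8) 126.0 [297. 190.] 124
```

```bash
python3 -m jog '{"offset":[[0,0,0],[0,0,0],[0,0,0],[0,0,0],[0,0,0],[0,0,0],[0,0,0],[0,0,0]],"yaw":[-0.5,-1,-1,-1,-1,-1,-0.9,-0.4]}' && python3 -m jog '{"offset":[[-0.3,-0.03,0],[-0.55,-0.05,0],[-0.55,-0.05,0],[-0.55,-0.05,0],[-0.55,-0.05,0],[-0.35,-0.05,0],[-0.1,0,0],[0,0,0]],"yaw":[0,0,0,0,0,0,0,0]}' && python3 go.py 604.5 -48.6 25 -14
```

```text
clock: 5.58
tool_pos: [0.4331, 0.0121, 0.1112]
ee_rot: [-3.141, -0.003, 2.907]
wrist_force: [0.3, 0.3, -0.6]
gripper_width: 0.0296
grasp_force: 25.0
clock: 6.58
tool_pos: [0.6013, -0.0458, 0.1114]
ee_rot: [3.142, -0.003, 2.904]
wrist_force: [-0.5, 0.2, -0.9]
gripper_width: 0.0297
grasp_force: 25.0
t 6.58 pos [601.3 -45.8 111.4] yaw 166.4 turn 0.04 offset [-0.064 -0.032  1.44 ] w 29.7 F [-0.5  0.2 -0.9] g 25.0
```

```bash
python3 -m jog '{"offset":[[-0.05,-0.02,0.3],[0,0,0.4],[0,0,0.3],[0,0,0.2],[0,0,0.05],[0,0,0]],"yaw":[0.04,0,0,0,0,0]}' && python3 go.py 604.5 -48.6 24.5 -14
python3 - <<'E'
from rig import snapshot
from h import *
for n in("top","scene"):
    s=snapshot(n)
    print(n)
    for o in slats(s,.031,.065,minpx=15): print(*o)
    cv2.imwrite(f"pics/{n}2.png",cv2.resize(s["img"][100:300,220:500,::-1],(784,560)))
E
```

```text
clock: 7.32
tool_pos: [0.6051, -0.048, 0.038]
ee_rot: [3.142, 0.001, 2.897]
wrist_force: [0.1, 0.4, -0.2]
gripper_width: 0.0298
grasp_force: 25.0
t 7.33 pos [605.1 -48.   38. ] yaw 166.0 turn -0.0 offset [ 0.007 -0.012  0.224] w 29.8 F [ 0.1  0.4 -0.2] g 25.0
top
[ 578.5 -145.9] -13.7 (148.6, 28.5) 40.3 [353. 191.] 352
[576.8 -46.1] 77.8 (19.5, 13.7) 53.9 [319. 187.] 33
scene
[651.7 -64. ] -13.0 (42.4, 25.5) 51.7 [362. 198.] 60
[531.8 -38. ] 45.0 (18.2, 17.6) 45.9 [322. 210.] 54
[ 572.8 -143.9] -13.9 (145.3, 32.4) 39.9 [364. 221.] 378
```

View pics/scene2.png

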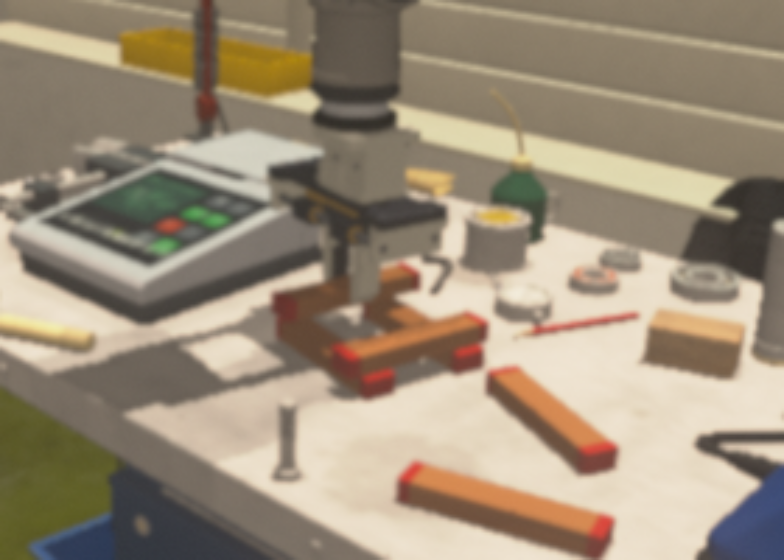

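The slat is held level across the free ends of the bottom slats (crop px 275–420, 265–315), parallel to the middle slat (340–485, 320–370). Lowering it now.

```bash
python3 -m jog '{"offset":[[0,0,0.08],[0,0,0.06],[0,0,0.04],[0,0,0.03],[0,0,0],[0,0,0]],"yaw":[0,0,0,0,0,0]}' && python3 go.py 604.5 -48.6 24.5 -14
```

```text
clock: 8.18
tool_pos: [0.6048, -0.048, 0.0251]
ee_rot: [3.141, 0.0, 2.897]
wrist_force: [-0.7, -0.3, -0.7]
gripper_width: 0.0297
grasp_force: 25.0
t 8.18 pos [604.8 -48.   25.1] yaw 166.0 turn -0.0 offset [ 0.003 -0.012  0.01 ] w 29.7 F [-0.7 -0.3 -0.7] g 25.0
```

```bash
python3 -m jog '{"offset":[[0,0,0.02],[0,0,0.02],[0,0,0]],"yaw":[0,0,0]}' && python3 go.py 604.5 -48.6 24.5 -14
```

```text
clock: 8.55
tool_pos: [0.6049, -0.048, 0.025]
ee_rot: [-3.142, 0.001, 2.897]
wrist_force: [-6.8, 0.6, 15.6]
gripper_width: 0.0296
grasp_force: 25.0
t 8.55 pos [604.9 -48.   25. ] yaw 166.0 turn -0.0 offset [ 0.004 -0.012  0.008] w 29.6 F [-6.8  0.6 15.6] g 25.0
```

Contact at 15.6 N. Releasing, rising, and going to the slat at (582,-285).

```bash
python3 -m jog '{"offset":[[0,0,-0.02],[0,0,0],[0,0,0],[0,0,0]],"yaw":[0,0,0,0]}' 0.1 && python3 -m jog '{"offset":[[0,0,-0.2],[0,0,-0.4],[0,0,-0.6],[0,0,-0.4],[0,0,0]],"yaw":[0,0,0,0,0]}' && python3 go.py 582 -285 50 65.4;  python3 - <<'E'
from rig import snapshot
from h import *
for n in("top","scene"):
    s=snapshot(n)
    print(n)
    for o in slats(s,.006,.065,minpx=40): print(*o)
E
```

```text
clock: 9.05
tool_pos: [0.6047, -0.0479, 0.0236]
ee_rot: [3.142, -0.0, 2.897]
wrist_force: [1.2, 0.5, -0.0]
gripper_width: 0.0505
grasp_force: 0.0
clock: 9.68
tool_pos: [0.6062, -0.0482, 0.1227]
ee_rot: [3.141, 0.005, 2.897]
wrist_force: [0.2, 0.2, 0.1]
gripper_width: 0.0506
grasp_force: 0.0
t 9.68 pos [606.2 -48.2 122.7] yaw 166.0 turn -7.94 offset [ 3.756 -1.275  1.212] w 50.6 F [0.2 0.2 0.1] g 0.0
top
[ 577.1 -151. ] -14.5 (148.5, 34.1) 40.0 [353. 194.] 323
[ 581.7 -284.4] 65.8 (149.1, 30.5) 20.8 [399. 189.] 509
[578.  -60.5] -5.3 (36.2, 30.8) 39.2 [321. 188.] 65
[ 444.1 -332.9] -75.4 (142.6, 30.5) 20.6 [415. 236.] 469
scene
[640.2 -59.8] -17.4 (59.3, 26.1) 38.2 [358. 203.] 85
[ 576.8 -112.9] -9.0 (145.5, 104.0) 38.5 [361. 222.] 539
[ 616.8 -174.2] -10.4 (27.5, 12.1) 18.6 [386. 226.] 68
[ 576.6 -284.2] 65.9 (148.2, 28.0) 20.2 [417. 247.] 399
[ 441.2 -334.5] -74.1 (141.7, 28.6) 19.8 [398. 278.] 572
```

```bash
python3 -m jog '{"offset":[[0,0,0],[0,0,0],[0,0,0],[0,0,0],[0,0,0],[0,0,0],[0,0,0],[0,0,0]],"yaw":[1,1,1,1,1,1,1,1]}' && python3 -m jog '{"offset":[[0,0,0],[0,0,0],[-0.4,0.1,0],[-0.8,0.3,0],[-0.9,0.3,0],[-0.8,0.3,0],[-0.6,0.25,0],[-0.2,0.03,0]],"yaw":[1,1,0.06,0,0,0,0,0]}' && python3 go.py 582 -285 4 65.5
```

```text
clock: 10.78
tool_pos: [0.6039, -0.0478, 0.1182]
ee_rot: [-3.139, -0.0, 1.495]
wrist_force: [-0.3, 0.0, -0.7]
gripper_width: 0.0507
grasp_force: 0.0
clock: 11.78
tool_pos: [0.5812, -0.2839, 0.1181]
ee_rot: [-3.139, -0.0, 1.138]
wrist_force: [-0.2, 0.6, -0.0]
gripper_width: 0.0509
grasp_force: 0.0
t 11.78 pos [ 581.2 -283.9  118.1] yaw 65.2 turn -0.03 offset [-0.011  0.02   1.901] w 50.9 F [-0.2  0.6 -0. ] g 0.0
```

```bash
python3 -m jog '{"offset":[[-0.01,0.02,0.4],[0,0,0.5],[0,0,0.4],[0,0,0.3],[0,0,0.2],[0,0,0.1],[0,0,0]],"yaw":[0,0,0,0,0,0,0]}' && python3 -m jog '{"offset":[[0,0,0],[0,0,0],[0,0,0],[0,0,0],[0,0,0]],"yaw":[0,0,0,0,0]}' -1 25 && python3 -m jog '{"offset":[[0,0,-0.3],[0,0,-0.5],[0,0,-0.5],[0,0,-0.4],[0,0,0]],"yaw":[0,0,0,0,0]}' && python3 go.py 639.6 -109.2 46 76;  python3 - <<'E'
from rig import snapshot
from h import *
for n in("top","scene"):
    s=snapshot(n)
    print(n)
    for lo,hi in((.006,.03),(.031,.055)):
        for o in slats(s,lo,hi,minpx=40): print(*o)
    cv2.imwrite(f"pics/{n}3.png",cv2.resize(s["img"][100:300,220:500,::-1],(784,560)))
E
```

```text
clock: 12.65
tool_pos: [0.5833, -0.2828, 0.0059]
ee_rot: [3.142, -0.0, 1.141]
wrist_force: [-0.2, 0.4, 0.4]
gripper_width: 0.0507
grasp_force: 0.0
clock: 13.28
tool_pos: [0.5834, -0.283, 0.0065]
ee_rot: [3.141, 0.0, 1.141]
wrist_force: [-0.7, 0.7, 5.3]
gripper_width: 0.0297
grasp_force: 25.0
clock: 13.9
tool_pos: [0.5844, -0.2836, 0.1107]
ee_rot: [3.137, 0.001, 1.141]
wrist_force: [0.0, 0.5, -1.6]
gripper_width: 0.0301
grasp_force: 25.0
t 13.9 pos [ 584.4 -283.6  110.7] yaw 65.4 turn -1.06 offset [3.042 0.19  1.078] w 30.1 F [ 0.   0.5 -1.6] g 25.0
top
[ 639.2 -108.6] 75.2 (70.0, 29.9) 20.4 [340. 169.] 243
[544.7 -85.1] 74.9 (71.5, 29.8) 20.2 [332. 200.] 246
[603.8 -47.8] -14.0 (148.8, 29.9) 40.8 [320. 179.] 497
[ 578.7 -145.2] -13.9 (149.0, 30.4) 40.8 [353. 188.] 511
scene
[637.6 -87.9] 69.4 (39.8, 28.6) 18.7 [364. 212.] 69
[544.5 -72.4] 76.9 (54.4, 29.7) 18.6 [334. 221.] 98
[ 617.2 -173.6] -13.2 (25.2, 13.8) 17.8 [386. 226.] 78
[ 516.1 -142.8] -47.0 (49.9, 22.9) 19.9 [352. 235.] 120
[ 442.1 -333.3] -74.9 (142.8, 33.0) 19.8 [396. 277.] 639
[597.2 -48.8] -13.6 (147.0, 27.8) 38.2 [342. 207.] 281
[ 572.2 -144.3] -12.9 (144.9, 32.5) 39.9 [364. 221.] 397
```

View pics/top3.png

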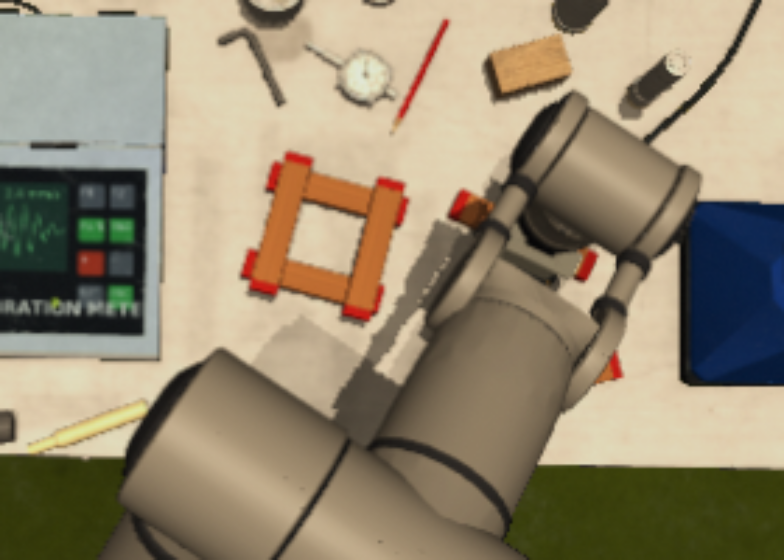

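Layer 2 is in place (crop px 250–310, 155–290), level with the middle slat and square to it. The second slat is gripped; next it goes over bottom slat 2.

```bash
python3 -m jog '{"offset":[[0,0,0],[0.3,0,0],[0.5,0.04,0],[0.6,0.05,0],[0.6,0.05,0],[0.6,0.05,0],[0.4,0,0],[0,0,0]],"yaw":[-0.6,-0.46,0,0,0,0,0,0]}' && python3 go.py 640 -107.5 46.5 76
```

```text
clock: 15.0
tool_pos: [0.639, -0.1097, 0.1069]
ee_rot: [-3.14, -0.0, 1.328]
wrist_force: [0.6, -0.7, -0.4]
gripper_width: 0.0299
grasp_force: 25.0
t 15.0 pos [ 639.  -109.7  106.9] yaw 76.1 turn 0.01 offset [0.04  0.007 1.007] w 29.9 F [ 0.6 -0.7 -0.4] g 25.0
```

```bash
python3 -m jog '{"offset":[[0.04,0,0.3],[0,0,0.3],[0,0,0.2],[0,0,0.1],[0,0,0.05],[0,0,0.03],[0,0,0],[0,0,0]],"yaw":[0,0,0,0,0,0,0,0]}' && python3 go.py 640 -107.5 46.5 76
```

```text
clock: 16.0
tool_pos: [0.6401, -0.1091, 0.0495]
ee_rot: [3.141, -0.0, 1.326]
wrist_force: [-0.1, -0.5, -0.8]
gripper_width: 0.0298
grasp_force: 25.0
t 16.0 pos [ 640.1 -109.1   49.5] yaw 76.0 turn -0.0 offset [ 0.026 -0.008  0.051] w 29.8 F [-0.1 -0.5 -0.8] g 25.0
```

```bash
python3 -m jog '{"offset":[[0,0,0.03],[0,0,0.02],[0,0,0.02],[0,0,0]],"yaw":[0,0,0,0]}' && python3 go.py 640 -107.5 46.5 76
```

```text
clock: 16.5
tool_pos: [0.6399, -0.1091, 0.0464]
ee_rot: [3.141, 0.0, 1.326]
wrist_force: [-3.7, 1.1, 8.6]
gripper_width: 0.0298
grasp_force: 25.0
t 16.5 pos [ 639.9 -109.1   46.4] yaw 76.0 turn -0.0 offset [ 0.026 -0.004 -0.002] w 29.8 F [-3.7  1.1  8.6] g 25.0
```

```bash
python3 -m jog '{"offset":[[0,0,0],[0,0,0],[0,0,0],[0,0,0]],"yaw":[0,0,0,0]}' 0.1 && python3 -m jog '{"offset":[[0,0,-0.2],[0,0,-0.4],[0,0,-0.5],[0,0,-0.3],[0,0,0]],"yaw":[0,0,0,0,0]}' && python3 go.py 444.5 -333.3 5 104.6
```

```text
clock: 17.0
tool_pos: [0.6398, -0.1091, 0.0447]
ee_rot: [-3.141, -0.0, 1.326]
wrist_force: [0.1, 0.1, -0.2]
gripper_width: 0.0505
grasp_force: 0.0
clock: 17.62
tool_pos: [0.6409, -0.1094, 0.1314]
ee_rot: [3.137, 0.0, 1.326]
wrist_force: [0.7, 0.3, -0.5]
gripper_width: 0.0507
grasp_force: 0.0
t 17.62 pos [ 640.9 -109.4  131.4] yaw 76.0 turn -2.86 offset [-2.786 -4.109  2.106] w 50.7 F [ 0.7  0.3 -0.5] g 0.0
```

```bash
python3 -m jog '{"offset":[[0,0,0],[0,0,0],[0,0,0]],"yaw":[-1,-1,-0.86]}' && python3 -m jog '{"offset":[[-0.3,-0.45,0],[-0.5,-0.7,0],[-0.5,-0.75,0],[-0.5,-0.75,0],[-0.5,-0.75,0],[-0.4,-0.6,0.2],[-0.1,-0.1,0.3],[0,0,0.3]],"yaw":[0,0,0,0,0,0,0,0]}' && python3 go.py 444.5 -333.3 5 104.6
```

```text
clock: 18.0
tool_pos: [0.6393, -0.1089, 0.1279]
ee_rot: [-3.14, -0.001, 1.83]
wrist_force: [-0.1, 0.8, 0.5]
gripper_width: 0.0502
grasp_force: 0.0
clock: 19.0
tool_pos: [0.4429, -0.3343, 0.0798]
ee_rot: [-3.141, -0.001, 1.823]
wrist_force: [0.7, 0.3, 0.0]
gripper_width: 0.0505
grasp_force: 0.0
t 19.0 pos [ 442.9 -334.3   79.8] yaw 104.4 turn -0.02 offset [0.01  0.03  1.246] w 50.5 F [0.7 0.3 0. ] g 0.0
```

```bash
python3 -m jog '{"offset":[[0.01,0.02,0.3],[0,0,0.3],[0,0,0.3],[0,0,0.2],[0,0,0.1],[0,0,0]],"yaw":[0,0,0,0,0,0]}' && python3 -m jog '{"offset":[[0,0,0],[0,0,0],[0,0,0],[0,0,0],[0,0,0]],"yaw":[0,0,0,0,0]}' -1 25 && python3 go.py 444.5 -333.3 5 104.6 && python3 -m jog '{"offset":[[0,0,-0.3],[0,0,-0.5],[0,0,-0.6],[0,0,-0.5],[0,0,0]],"yaw":[0,0,0,0,0]}' && python3 go.py 545 -85.3 46 76;  python3 - <<'E'
from rig import snapshot
from h import *
s=snapshot("top")
for o in slats(s,.031,.085,minpx=40): print(*o)
s=snapshot("scene"); cv2.imwrite("pics/scene4.png",cv2.resize(s["img"][100:300,220:500,::-1],(784,560)))
E
```

```text
clock: 19.75
tool_pos: [0.4449, -0.3326, 0.0086]
ee_rot: [-3.141, -0.001, 1.825]
wrist_force: [-0.2, 0.3, -0.3]
gripper_width: 0.0507
grasp_force: 0.0
clock: 20.38
tool_pos: [0.4452, -0.3329, 0.0093]
ee_rot: [3.141, 0.001, 1.825]
wrist_force: [-0.7, 0.5, 5.3]
gripper_width: 0.0294
grasp_force: 25.0
t 20.38 pos [ 445.2 -332.9    9.3] yaw 104.6 turn -0.0 offset [-0.004 -0.014  0.072] w 29.4 F [-0.7  0.5  5.3] g 25.0
clock: 21.0
tool_pos: [0.446, -0.3335, 0.1247]
ee_rot: [3.139, 0.004, 1.825]
wrist_force: [-0.7, 0.8, -0.6]
gripper_width: 0.0297
grasp_force: 25.0
t 21.0 pos [ 446.  -333.5  124.7] yaw 104.6 turn 2.86 offset [4.413 0.6   1.312] w 29.7 F [-0.7  0.8 -0.6] g 25.0
[591.3 -97.7] -15.0 (150.3, 148.8) 43.7 [338. 180.] 1330
[552.  144.2] 89.5 (24.0, 22.9) 71.7 [252. 194.] 75
```

View pics/scene4.png

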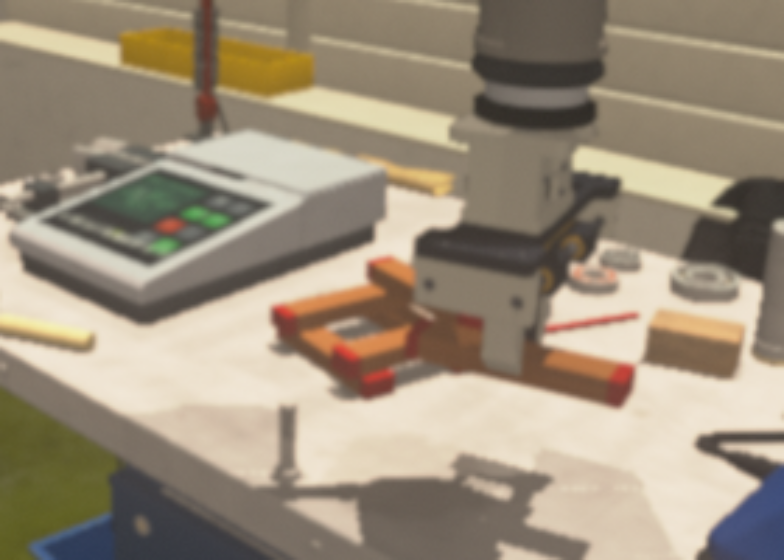

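The last slat is held level in front of the crib (crop px 410–630, 310–400). The tower has its layer-3 slat behind. Moving over bottom slat 1.

```bash
python3 -m jog '{"offset":[[0,0,0],[0,0,0],[0,0,0],[0,0,0]],"yaw":[0.6,0.9,0.9,0.46]}' && python3 -m jog '{"offset":[[0.3,0.04,0],[0.6,0.08,0],[0.7,0.1,0],[0.7,0.1,0],[0.7,0.1,0],[0.7,0.1,0],[0.5,0.08,0],[0.2,0,0]],"yaw":[0,0,0,0,0,0,0,0]}' && python3 go.py 545 -85.3 49.2 76
```

```text
clock: 21.6
tool_pos: [0.4442, -0.3319, 0.1208]
ee_rot: [-3.138, -0.002, 1.322]
wrist_force: [0.8, -0.4, -0.6]
gripper_width: 0.0299
grasp_force: 25.0
clock: 22.6
tool_pos: [0.5437, -0.0827, 0.122]
ee_rot: [-3.14, -0.0, 1.33]
wrist_force: [-0.1, -0.6, -0.2]
gripper_width: 0.0293
grasp_force: 25.0
t 22.6 pos [543.7 -82.7 122. ] yaw 76.2 turn 0.02 offset [-0.037  0.031  1.213] w 29.3 F [-0.1 -0.6 -0.2] g 25.0
```

```bash
python3 -m jog '{"offset":[[-0.04,0.03,0.3],[0,0,0.4],[0,0,0.2],[0,0,0.15],[0,0,0.08],[0,0,0.03],[0,0,0],[0,0,0]],"yaw":[0.02,0,0,0,0,0,0,0]}' && python3 go.py 545 -85.3 49.2 76
```

```text
clock: 23.6
tool_pos: [0.5454, -0.0881, 0.0537]
ee_rot: [3.141, -0.0, 1.322]
wrist_force: [0.1, 0.5, -1.6]
gripper_width: 0.0295
grasp_force: 25.0
t 23.6 pos [545.4 -88.1  53.7] yaw 75.8 turn -0.02 offset [ 0.044 -0.018  0.075] w 29.5 F [ 0.1  0.5 -1.6] g 25.0
```

```bash
python3 -m jog '{"offset":[[0.04,-0.01,0.02],[0,0,0.03],[0,0,0.02],[0,0,0.02],[0,0,0]],"yaw":[0,0,0,0,0]}' && python3 go.py 545 -85.3 49.2 76
```

```text
clock: 24.22
tool_pos: [0.5451, -0.0855, 0.0493]
ee_rot: [3.141, -0.0, 1.323]
wrist_force: [-4.1, 1.0, 12.3]
gripper_width: 0.0297
grasp_force: 25.0
t 24.23 pos [545.1 -85.5  49.3] yaw 75.8 turn -0.02 offset [ 0.002 -0.002  0.001] w 29.7 F [-4.1  1.  12.3] g 25.0
```

Contact. Releasing, rising, moving aside and checking.

```bash
python3 -m jog '{"offset":[[0,0,0],[0,0,0],[0,0,0],[0,0,0]],"yaw":[0,0,0,0]}' 0.1 && python3 -m jog '{"offset":[[0,0,-0.2],[0,0,-0.4],[0,0,-0.6],[0,0,-0.6],[-0.7,0,-0.5],[-0.8,0,0],[-0.8,0,0],[-0.8,0,0]],"yaw":[0,0,0,0,0,0,0,0]}' && python3 -m jog '{"offset":[[-0.5,0,0],[0,0,0]],"yaw":[0,0]}'
python3 - <<'E'
from rig import snapshot
from h import *
for n in("top","scene"):
    s=snapshot(n)
    for lo,hi in((.031,.05),(.051,.075)):
        for o in slats(s,lo,hi,minpx=25): print(n,*o)
    cv2.imwrite(f"pics/{n}5.png",cv2.resize(s["img"][100:300,220:500,::-1],(784,560)))
E
```

```text
clock: 24.72
tool_pos: [0.5451, -0.0856, 0.0477]
ee_rot: [-3.141, -0.0, 1.322]
wrist_force: [-0.1, -0.4, 0.7]
gripper_width: 0.0502
grasp_force: 0.0
clock: 25.72
tool_pos: [0.499, -0.2673, 0.187]
ee_rot: [3.14, 0.0, 1.323]
wrist_force: [1.1, 1.0, 0.1]
gripper_width: 0.0503
grasp_force: 0.0
clock: 25.98
tool_pos: [0.4913, -0.2969, 0.1865]
ee_rot: [3.141, 0.0, 1.319]
wrist_force: [-0.2, 0.2, 0.2]
gripper_width: 0.0504
grasp_force: 0.0
top [608.5 -46.4] -12.9 (67.3, 34.8) 40.7 [320. 177.] 217
top [ 583.5 -146.7] -15.2 (66.1, 29.3) 40.5 [353. 187.] 219
top [538.1 -31.4] 77.2 (29.6, 14.4) 39.8 [314. 201.] 54
top [ 513.3 -129.3] 75.8 (28.8, 14.4) 39.4 [347. 210.] 56
top [ 640.8 -110.8] 75.8 (148.7, 30.4) 60.3 [342. 166.] 536
top [545.7 -88. ] 75.6 (149.6, 30.1) 60.4 [333. 198.] 545
top [551.9 144.5] -88.2 (23.5, 23.3) 70.9 [252. 194.] 58
scene [615.  -54.3] -14.8 (44.2, 27.3) 38.4 [350. 205.] 85
scene [533.3 -33.3] 73.3 (29.9, 15.3) 38.0 [322. 212.] 54
scene [ 561.2 -147.2] -4.2 (103.6, 33.8) 40.7 [368. 220.] 178
scene [ 624.  -179.4] 4.5 (35.2, 9.8) 46.7 [389. 216.] 25
scene [ 509.5 -129.8] 76.3 (29.2, 16.3) 38.3 [344. 226.] 72
scene [552.3 147.9] 50.6 (27.0, 19.8) 70.8 [280. 180.] 28
scene [ 635.2 -111.7] 75.4 (145.0, 30.7) 58.4 [374. 203.] 278
scene [540.6 -89.8] 75.5 (148.5, 31.5) 58.5 [343. 211.] 335
```

View pics/scene5.png

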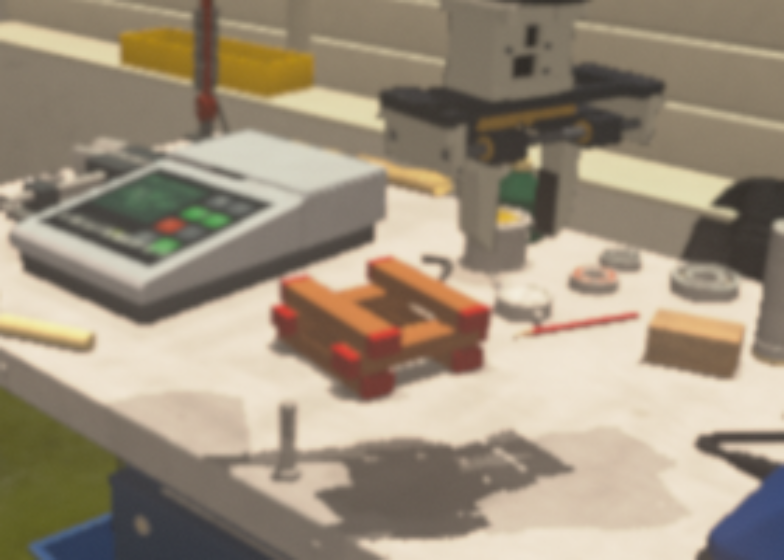

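The finished tower (crop px 275–490, 255–395) is square and level, with both top slats within about 3 mm of the bottom ones. The bolt is still upright at (287,440).

```bash
python3 -c "
from rig import ticket
print(ticket.finish_job())"
```

```text
the job is handed in; nothing more can be done
None
```

The crib is finished and handed in at about 26 s of the 64 s allowed: all three loose slats were set down without dropping, and camera checks put them within about 3 mm of their places, but the hand-in returned no verdict.

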